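Set the cure timer dial to the green marker and press start

TASK

Set the curing lamp's timer: with fingertips laid on the big ribbed dial, turn it by friction until it clicks into place with its white pointer line at the green marker, and only then press the blue start button all the way in and let it come out again. Do not pick up or shift anything, and do not force the dial or the button.

Things in the scene. Friction and masses are not known exactly. Their poses are not given: they have to be found in the camera images.
- console: timer console of a resin curing lamp: flat housing with a grey top, 150 (x) x 210 (y) x 45 mm high, fixed to the table. Origin at the centre of its underside; its x axis points away from the robot (yaw up to 0.35 rad either way), y to the left, z up. The dial's axis is at x 0, y +35 mm; the start button at x -20, y -68 mm.
- dial (a joint): angle of the black ribbed timer dial about its vertical axis, rad; positive is anticlockwise seen from above. 0 = pointer along the console's +x axis (away from the robot); range -1.9 to 1.9. It clicks at every multiple of 0.524 rad (30 degrees): a spring holds it there with up to about 0.035 N m and pulls it in when let go unless it is about midway. It starts within the click at 0.
- dial_center (a point): centre of the dial's flat rubber-coated black top, on its axis, 72 mm above the table; x along the pointer. The dial is a disc 92 mm across and 20 mm high, too wide to grasp, with a 28 mm aluminium disc in the middle. Fingertips on its top turn it by friction. Its spindle is sprung: it gives from about 3 N of downward push and bottoms 5 mm lower at about 15 N; it turns at any depth.
- dial_pointer (a point): point 58 mm from the dial's axis, straight out along the white pointer line on the dial's top (it lies just beyond the rim, over the ring of marker buttons), at the height of the dial's top; turns with the dial
- tab_green: the green marker button, a round stud of 13 mm diameter and 4 mm height, fixed on the console's top 58 mm from the dial's axis; origin at the centre of its underside. Stands at one of four places: 30 or 60 degrees to the left or right of the console's +x direction as seen from the dial's axis. Three white studs of the same size stand at the other places.
- start_top (a point): centre of the top of the blue round start button, 26 mm diameter, in a black ring 12 mm high and 42 mm wide on the console's top; the button's top stands 67 mm above the table and it is pressed straight down
- start (a joint): travel of the start button, m: 0 = out, 0.006 = fully pressed; sprung, about 1.5 N to begin to move and 5 N to be fully down, returns by itself
- gear: grey printed gear 40 mm across, 14 mm tall; loose bystander on the table close to the left side of the console, to be left alone; origin at the centre of its underside
- usb: black and yellow USB stick 54x17x8 mm; loose bystander on the table close to the left side of the console, to be left alone; origin at the centre of its underside
- tape: blue tape roll 66 mm across, 24 mm tall; loose bystander on the table close to the right side of the console, to be left alone; origin at the centre of its underside
- nozzles: small flat black and white box 42x62x20 mm; loose bystander on the table close to the right side of the console, to be left alone; origin at the centre of its underside
- pen: black marker pen 138x18 mm, lying down; loose bystander on the table close to the near side of the console, to be left alone; origin at the centre of its underside

How it is judged (in metres and radians):
On the way, in this order (a step that is already met when the one before it is completed fails the run):
1. the dial rests in its click with the pointer at the green marker (horizontal distance between dial_pointer and tab_green below 0.007 m and velocity of joint dial between -0.15 and 0.15 rad/s), for 0.2 s.
2. the start button is pressed all the way in (value of joint start above 0.0048 m and horizontal distance between dial_pointer and tab_green below 0.007 m), for 0.05 s.
At the end, for the whole second after the job is handed in: The pointer line points at the green marker (point dial_pointer within 7 mm of the stud's centre, seen from above), the dial is at rest, and the start button has been pressed (4.8 of its 6 mm) after that and has come out again (all of step 1 and value of joint start below 0.0015 m); the robot touches nothing.
It fails at once if a loose bystander (gear, USB stick, tape roll, small box or marker pen) is moved by more than 20 mm or lifted (distance of any of gear, usb, tape, nozzles, pen from where it was at the start of the episode above 0.02 m).
It fails at once if the dial or the start button is pushed with more than 60 N (contact force between the fingers and dial above 60 N or contact force between the fingers and start above 60 N).
It fails at once if the start button is pressed in while the pointer is not at the green marker (value of joint start above 0.004 m and horizontal distance between dial_pointer and tab_green above 0.012 m).
It also fails if it takes over 40 s, if anything falls off the work surface, if the arm or the gripper's body presses on something with over 40 N, if the wrist force passes 120 N, or if a joint passes its speed limit or range.

ROBOT

A 6-joint arm with a two-finger parallel gripper is mounted at the origin on a cart in front of the work surface, level with it; the furniture and walls round the work are solid. World frame = base frame: x ahead of the robot, y to its left, z up, the work surface at z = 0. Lengths are in m, angles in degrees, forces in N, time in s.
With the tool pointing down it reaches from about 0.25 to 0.725 m from the base axis. Payload 9.7 kg.
Tool frame: the origin (TCP) lies at the very end of the fingers, on their centre line; the grasp point (between the pads) lies 19 mm behind it; z points along the fingers, y is the line along which they close (so a half turn about z gives the same grasp; the last joint's range is limited). The gripper opens to 85 mm and grips with 20 to 120 N. Pads are 22 mm wide; open, the fingers measure 114 mm over their backs; the gripper's body (76 mm by 85 mm) begins 54 mm behind the grasp point. The pads swing forward as they close: fully open they stand 13 mm farther back than shut.
Start: joints at [76.547, 4.979, 10.078, 95.1, 0, 90], TCP at [0.128, 0.535, 0.231] pointing down, gripper open.
Joint ranges: [-179.16, 179.16], [-48.56, 103.87], [-65.8, 70.77], [-126.05, 130.52], [-82.76, 87.17], [-180, 180]. Speed limits (degrees/s): [127.2, 127.2, 147.25, 180, 180, 180].

INTERFACE

Orientations are given as [roll, pitch, yaw] about the fixed x, y, z axes, in that order (R = Rz(yaw) Ry(pitch) Rx(roll)).
In Python, from workcell import bot gives the robot as it stands.
- The arm moves only by the tool step_arm, never from a script. Its argument "targets" is a list of rows, each a list of 3 entries, a list of its own where there are three numbers: the opening, from 0 (shut) to 1 (fully open), then the shift along the world's x, y, z in mm, then the turn, a rotation vector about the world's x, y, z in rad. In form: [[grip, [tx, ty, tz], [wx, wy, wz]], ...]. A call has 1 to 8 rows; each row is the pose to reach, as a shift and turn from the pose commanded when the call began; what a row does not reach only later rows make up. A row lasts 1/10 s, in which the tool goes at most 50 mm and 8.59 degrees, less where a joint would pass 70% of its speed; a pose out of reach is approached as far as the arm can. A call with a gripper value outside its range is refused whole. The fingers move at their own pace and stop on an object; "force" is the grip in N (left out, the last holds). Time passes only in rows, so rows that repeat a pose let the fingers close. It gives the time, the measured TCP pose, the force, the opening and the grip force at its end, in the units of the state.
- bot.get_obs(): the state, without advancing time (a new reading comes with each control period).
- bot.camera(name): name is "side" or "top"; returns (picture, depth): 480x640x3 uint8, red, green, blue; 480x640 float32, m along the optical axis (not along the pixel's ray), 0 where there is no reading.
- bot.camera_params(name): a dict with "K" (3x3 intrinsics, pixels), "R" (3x3) and "t" (3): a world point X has camera coordinates R X + t. Camera axes: x right, y down, z forward; pixel columns grow to the right and rows downward; lengths in m; the calibration is good to about 2 mm. A picture is of the moment at which its call begins. camera_params takes no time and is no camera call.
- bot.job_done(): hands the job in; it is judged then, once.
The state is a dict: "time": time; "q": joint angles; "qd": joint speeds; "joint_efforts": joint torques, N m; "ee_pos": TCP position; "tcp_rot": TCP orientation; "wrist_force": force on the tool from outside, world axes, zero at the start; "torque": the same for the moment, N m; "opening": finger opening in m; "grasp_force": force on a finger pad.
Only numpy, scipy, OpenCV 4.12 (cv2) and the standard library are available. Lean on these libraries where they do the work, as an engineer would, in place of code of your own. Each camera call takes 0.05 s, during which the arm holds its last target. There are 200 camera calls.

## Working session

There is one attempt and no reset: what is moved stays moved. The work goes in short steps, Python scripts to look and compute and a tool call to move; the robot and the scene stay as the last step left them, time stands still between calls to the robot, and variables do not carry over. Pictures are saved under pics/ and viewed, at most 10 in all, crops included, and the job is handed in when it is done.

Besides the shell and the picture viewer there is one more tool, called as name(argument=value, ...), one argument or row to a line, values as JSON. step_arm: Moves the arm, as the interface text tells. Its arguments: {"type":"object","properties":{"targets":{"type":"array","items":{"type":"array"}},"force":{"type":"number"}},"required":["targets"]}

```bash
mkdir -p pics; cat > h.py <<'E'
from workcell import bot
import numpy as np, cv2
def ray(n,u,v):
    p=bot.camera_params(n);K,R,t=map(np.array,(p["K"],p["R"],p["t"]))
    d=R.T@np.linalg.inv(K)@np.array([u,v,1.]);return -R.T@t,d
def atz(n,u,v,z):
    c,d=ray(n,u,v);return c+d*(z-c[2])/d[2]
def tri(u1,v1,u2,v2):
    c1,d1=ray("top",u1,v1);c2,d2=ray("side",u2,v2)
    s=np.linalg.lstsq(np.c_[d1,-d2],c2-c1,rcond=None)[0]
    a,b=c1+d1*s[0],c2+d2*s[1];return (a+b)/2,np.linalg.norm(a-b)
def snap(n):
    im,d=bot.camera(n);np.savez(""+n+".npz",im=im,d=d);return im[:,:,::-1].copy(),d
E
python3 - <<'E'
from h import *
for n in("top","side"):
    im,d=snap(n);cv2.imwrite(f"pics/{n}0.png",im)
    p=bot.camera_params(n);print(n,-np.array(p["R"]).T@p["t"],np.array(p["R"])[2])
o=bot.get_obs();print(o)
E
```

```text
top [0.40025581 0.04254499 0.91790302] [ 0.13741716 -0.01568867 -0.99038901]
side [1.01945626 0.05325137 0.9792053 ] [-0.48374878 -0.00658044 -0.87518216]
{'time': 0.1, 'q': array([ 7.65474076e+01,  5.00854795e+00,  1.00395818e+01,  9.51007460e+01,
       -9.35366026e-04,  9.00005067e+01]), 'qd': array([ 0.02904787, -0.00691135,  0.02870534,  0.05146554, -0.06141925,
        0.10951446]), 'joint_efforts': array([-1.09532288e-03, -5.21565950e+01,  4.65651512e+01,  1.59829692e-02,
       -1.72221394e-06, -7.05282062e-06]), 'ee_pos': array([0.12790799, 0.53470387, 0.23065349]), 'tcp_rot': array([-1.79930288e+02,  9.35981815e-04,  1.66546902e+02]), 'wrist_force': array([-0.04991506, -0.16405474,  0.46350761]), 'torque': array([-0.01225406, -0.00367567,  0.01474388]), 'grasp_force': 0.0, 'opening': 0.08554413903755981}
```

View pics/top0.png

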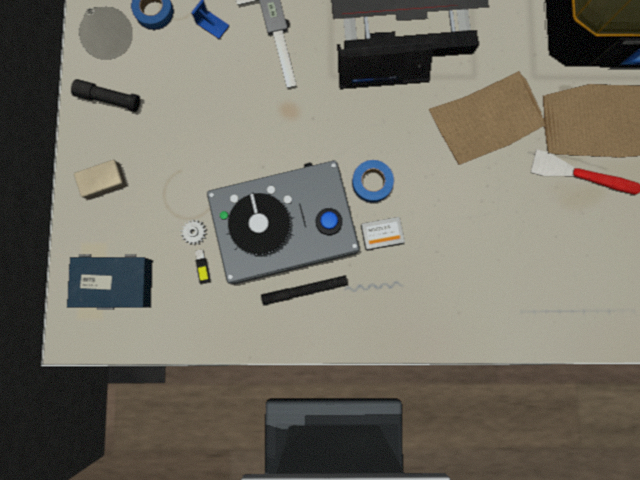

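View pics/side0.png

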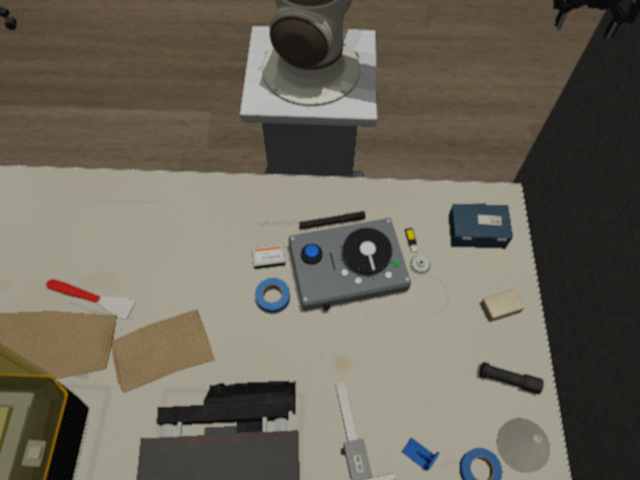

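The top view shows the console at about (280,222), with the dial at (258,223), the blue button at (329,221) and the green stud at (224,215), the leftmost one. In the side view the dial is at (368,249), the button at (312,253) and the green stud at (396,263). Next I'll enlarge crops of both.

```bash
python3 - <<'E'
from h import *
T=np.load("top.npz")["im"][:,:,::-1];S=np.load("side.npz")["im"][:,:,::-1]
a=cv2.resize(T[150:290,190:380],None,fx=4,fy=4,interpolation=cv2.INTER_CUBIC)
b=cv2.resize(S[205:315,280:430],None,fx=5,fy=5,interpolation=cv2.INTER_CUBIC)
cv2.imwrite("pics/t1.png",a);cv2.imwrite("pics/s1.png",b)
def blob(im,lo,hi,box):
    x0,y0,x1,y1=box;h=cv2.cvtColor(np.ascontiguousarray(im[y0:y1,x0:x1]),cv2.COLOR_BGR2HSV)
    m=cv2.inRange(h,lo,hi);n,l,st,c=cv2.connectedComponentsWithStats(m);i=1+np.argmax(st[1:,4]);return c[i]+[x0,y0],st[i]
g=((45,100,40),(85,255,255));bl=((100,150,60),(130,255,255));w=((0,0,170),(180,60,255))
tg,a1=blob(T,*g,(210,200,240,230));sg,a2=blob(S,*g,(385,250,410,275))
tb,a3=blob(T,*bl,(310,200,345,240));sb,a4=blob(S,*bl,(297,238,328,268))
print(tg,sg,tb,sb,a1,a2,a3,a4)
print("green",tri(*tg,*sg));print("btn",tri(*tb,*sb))
print("dial",tri(258.3,222.8,368,248.7))
E
```

```text
[223.35849057 214.67924528] [395.63333333 262.53333333] [328.72064777 219.87044534] [311.24848485 250.97575758] [10 11  8  8 53] [ 8 10  6  6 30] [ 10  11  18  18 247] [  7   7  15  14 165]
green (array([0.54704337, 0.18517351, 0.04701636]), np.float64(0.002289928589746037))
btn (array([0.53653188, 0.02462579, 0.06175736]), np.float64(0.002290846279399416))
dial (array([0.53110515, 0.13028759, 0.06869719]), np.float64(0.0037440400511612078))
```

View pics/t1.png

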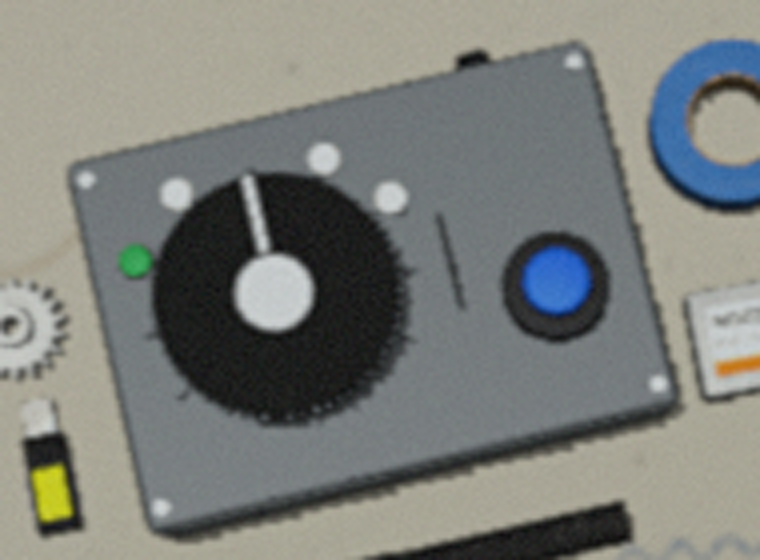

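View pics/s1.png

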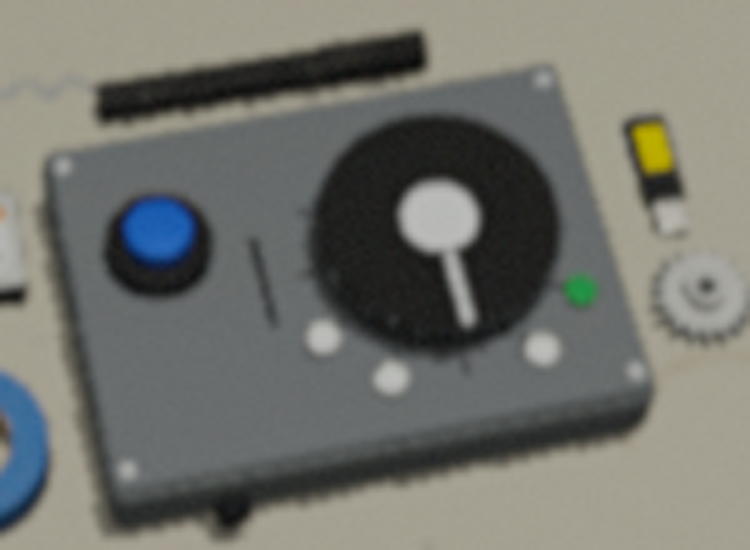

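The top crop shows the pointer heading to 0, with the green stud at (135,260) as the leftmost of the four. The corner screws are at (85,180), (575,62), (658,383) and (160,508), and the hub is at (274,291). The side crop agrees: hub (440,217), screws at (63,167), (543,79), (635,371) and (127,470).

```bash
python3 - <<'E'
from h import *
t=lambda x,y:((x+.5)/4-.5+190,(y+.5)/4-.5+150)
s=lambda x,y:((x+.5)/5-.5+280,(y+.5)/5-.5+205)
TP=dict(hub=(274,291,.072),FL=(85,180,.046),FR=(575,62,.046),NR=(658,383,.046),NL=(160,508,.046),green=(135,260,.049),btn=(556,280,.067),w1=(176,193,.049),w2=(323,158,.049),w3=(390,196,.049))
SP=dict(hub=(440,217,.072),FL=(635,371,.046),FR=(127,470,.046),NR=(63,167,.046),NL=(543,79,.046),green=(581,291,.049),btn=(158,230,.067),w1=(542,349,.049),w2=(391,378,.049),w3=(323,337,.049))
P={}
for k in TP:
    a=atz("top",*t(*TP[k][:2]),TP[k][2]);b=atz("side",*s(*SP[k][:2]),SP[k][2]);x,e=tri(*t(*TP[k][:2]),*s(*SP[k][:2]))
    P[k]=(a+b)[:2]/2;print(k,a[:2].round(4),b[:2].round(4),x.round(4),round(e,4))
v=(P["FL"]+P["FR"]-P["NL"]-P["NR"]);w=P["FL"]-P["FR"]+P["NL"]-P["NR"]
print("yaw",np.degrees(np.arctan2(v[1],v[0])),np.degrees(np.arctan2(-w[0],w[1])))
c=(P["FL"]+P["FR"]+P["NL"]+P["NR"])/4
# fit rigid: model points
R=lambda a:np.array([[np.cos(a),-np.sin(a)],[np.sin(a),np.cos(a)]])
from scipy.optimize import least_squares
M={"hub":(0,.035),"btn":(-.02,-.068)}
for k,a in(("green",60),("w1",30),("w2",-30),("w3",-60)):M[k]=(.058*np.cos(np.radians(a)),.035+.058*np.sin(np.radians(a)))
f=lambda p:np.concatenate([p[:2]+R(p[2])@M[k]-P[k] for k in M]+[p[:2]-c])
r=least_squares(f,[.53,.09,.2]);p=r.x;print("console",p,np.degrees(p[2]),(r.fun*1e3).round(1))
for k in M:print(k,(p[:2]+R(p[2])@M[k]).round(4))
E
```

```text
hub [0.5312 0.1283] [0.5313 0.1311] [0.5313 0.1298 0.0718] 0.0028
FL [0.5784 0.204 ] [0.5796 0.206 ] [0.5788 0.2053 0.0441] 0.002
FR [0.625  0.0156] [0.6271 0.0183] [0.6258 0.0168 0.0429] 0.0027
NR [ 0.4997 -0.0154] [ 0.5013 -0.0129] [ 0.5    -0.0143  0.0436] 0.0025
NL [0.4526 0.1728] [0.4536 0.1745] [0.4527 0.1738 0.0444] 0.0016
green [0.5468 0.1837] [0.5485 0.1863] [0.5472 0.1854 0.0463] 0.0026
btn [0.5361 0.0237] [0.5385 0.0258] [0.5366 0.0247 0.0635] 0.002
w1 [0.5728 0.1686] [0.5734 0.171 ] [0.573  0.1699 0.0479] 0.0024
w2 [0.5864 0.1126] [0.5876 0.1146] [0.5868 0.1137 0.0472] 0.002
w3 [0.5716 0.0868] [0.5717 0.089 ] [0.5716 0.0879 0.0487] 0.0022
yaw 13.94424498098666 14.109879578604856
console [0.5398953  0.09553221 0.24533582] 14.056707327016586 [ 0.1 -0.3 -0.3 -0.1 -0.3  0.2  0.   0.   0.2 -0.   0.1 -0.1  0.2  0.2]
hub [0.5314 0.1295]
btn [0.537  0.0247]
green [0.5473 0.1853]
w1 [0.5731 0.1698]
w2 [0.5872 0.1136]
w3 [0.5717 0.0878]
```

step_arm(
  targets=[
    [0.5,[30,-30,0],[0,0,-0.1]],
    [0.5,[60,-60,0],[0,0,-0.2]],
    [0.5,[90,-90,0],[0,0,-0.3]],
    [0.5,[120,-120,0],[0,0,-0.4]],
    [0.5,[150,-150,0],[0,0,-0.5]],
    [0.5,[180,-180,0],[0,0,-0.6]],
    [0.5,[210,-210,0],[0,0,-0.7]],
    [0.5,[240,-240,0],[0,0,-0.8]],
  ],
)

```text
time: 0.9
ee_pos: [0.3688, 0.2934, 0.2311]
tcp_rot: [-180.0, -0.0, 120.5]
wrist_force: [0.2, 0.8, -0.2]
opening: 0.0423
grasp_force: 0.0
```

step_arm(
  targets=[
    [0.5,[30,-30,-10],[0,0,-0.1]],
    [0.5,[60,-60,-25],[0,0,-0.2]],
    [0.5,[90,-90,-45],[0,0,-0.3]],
    [0.5,[120,-120,-65],[0,0,-0.3]],
    [0.5,[150,-150,-85],[0,0,-0.3]],
    [0.5,[163.4,-165.3,-105],[0,0,-0.3]],
    [0.5,[163.4,-165.3,-125],[0,0,-0.3]],
    [0.5,[163.4,-165.3,-130],[0,0,-0.3]],
  ],
)

```text
time: 1.7
ee_pos: [0.5303, 0.1286, 0.0984]
tcp_rot: [-179.7, -0.0, 103.4]
wrist_force: [-0.5, 0.8, -0.2]
opening: 0.0428
grasp_force: 0.0
```

```bash
python3 - <<'E'
from h import *
o=bot.get_obs();print(o)
im,d=snap("side");cv2.imwrite("pics/s2.png",cv2.resize(im[170:320,260:460],None,fx=4,fy=4,interpolation=cv2.INTER_CUBIC))
E
```

```text
{'time': 1.7, 'q': array([ 1.36299229e+01,  4.10812394e+00, -5.53389207e+00,  8.06111951e+01,
        1.63404089e-03,  9.01897787e+01]), 'qd': array([ 1.2181122 , -0.87521407, -2.8219338 , -3.65662102,  0.03779454,
        0.19847778]), 'joint_efforts': array([-1.01947792e+00, -5.15457344e+01,  4.76091492e+01, -5.36894370e-01,
       -4.88227245e-02, -5.64833335e-02]), 'ee_pos': array([0.53034554, 0.12860568, 0.09842011]), 'tcp_rot': array([-1.79746785e+02, -7.95318624e-04,  1.03440139e+02]), 'wrist_force': array([-0.52191103,  0.80917602, -0.24295005]), 'torque': array([0.00487249, 0.01863636, 0.01944943]), 'grasp_force': 0.0, 'opening': 0.042793830034741256}
```

View pics/s2.png

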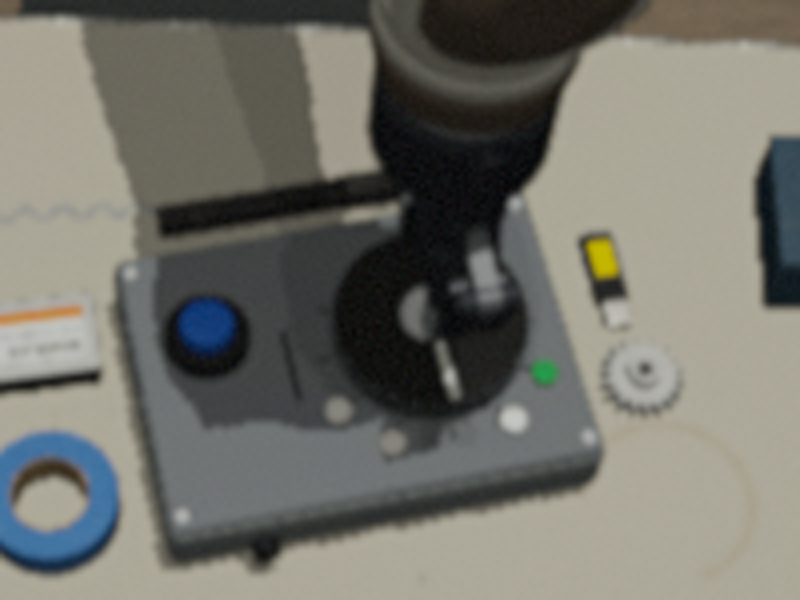

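The crop shows the gripper above the dial, with a fingertip at about (480,295) and the hub at (418,315). That looks off to the left, so I'll check with depth.

```bash
python3 - <<'E'
from h import *
for n in("side","top"):
    im,d=snap(n) if n=="top" else (None,np.load("side.npz")["d"])
    p=bot.camera_params(n);K,R,t=map(np.array,(p["K"],p["R"],p["t"]))
    v,u=np.mgrid[0:480,0:640];z=d
    X=np.stack([(u-K[0,2])/K[0,0]*z,(v-K[1,2])/K[1,1]*z,z],-1)
    W=(X-t)@R
    for lo,hi in((.085,.105),(.105,.13),(.13,.16),(.16,.2),(.2,.3)):
        m=(z>0)&(W[...,2]>lo)&(W[...,2]<hi)&(abs(W[...,0]-.53)<.15)&(abs(W[...,1]-.13)<.12)
        if m.sum()>3:print(n,lo,m.sum(),W[m].min(0).round(3),W[m].mean(0).round(3),W[m].max(0).round(3))
    if n=="side":
        for a,b in((480,300),(480,270),(480,250),(440,250),(470,200),(440,300),(480,315),(520,300),(418,315)):
            uu,vv=round(260+a/4),round(170+b/4);print((a,b),W[vv,uu].round(3))
E
```

```text
side 0.085 9 [0.512 0.113 0.103] [0.528 0.12  0.104] [0.561 0.129 0.105]
side 0.105 63 [0.508 0.111 0.105] [0.536 0.121 0.117] [0.568 0.143 0.129]
side 0.13 90 [0.509 0.11  0.13 ] [0.561 0.128 0.149] [0.589 0.152 0.16 ]
side 0.16 285 [0.548 0.113 0.161] [0.573 0.132 0.182] [0.6   0.155 0.2  ]
side 0.2 1323 [0.532 0.089 0.2  ] [0.565 0.127 0.25 ] [0.6   0.168 0.3  ]
(480, 300) [0.594 0.14  0.201]
(480, 270) [0.584 0.14  0.205]
(480, 250) [0.572 0.14  0.205]
(440, 250) [0.551 0.127 0.167]
(470, 200) [0.568 0.134 0.235]
(440, 300) [0.566 0.129 0.148]
(480, 315) [0.596 0.141 0.191]
(520, 300) [0.525 0.173 0.075]
(418, 315) [0.535 0.124 0.074]
```

step_arm(
  targets=[
    [0.5,[0,0,-10],[0,0,0]],
    [0.5,[0,0,-20],[0,0,0]],
    [0.5,[0,0,-26],[0,0,0]],
    [0.5,[0,0,-28],[0,0,0]],
    [0.5,[0,0,-30],[0,0,0]],
    [0.5,[0,0,-31],[0,0,0]],
    [0.5,[0,0,-31],[0,0,0]],
  ],
)

```text
time: 2.5
ee_pos: [0.5314, 0.1297, 0.0704]
tcp_rot: [180.0, -0.0, 103.5]
wrist_force: [-0.2, -0.3, 0.3]
opening: 0.0425
grasp_force: 0.0
```

step_arm(
  targets=[
    [0.5,[0,0,-2],[0,0,0]],
    [0.5,[0,0,-3],[0,0,0]],
    [0.5,[0,0,-4],[0,0,0]],
    [0.5,[0,0,-4],[0,0,0]],
    [0.5,[0,0,-4],[0,0,0]],
  ],
)

```text
time: 3.0
ee_pos: [0.5316, 0.1296, 0.0675]
tcp_rot: [179.9, -0.0, 103.5]
wrist_force: [-2.4, -0.3, 8.7]
opening: 0.0426
grasp_force: 4.2
```

step_arm(
  targets=[
    [0.5,[0,0,-1],[0,0,0]],
    [0.5,[0,0,-1],[0,0,0]],
    [0.5,[0,0,-1],[0,0,0.06]],
    [0.5,[0,0,-1],[0,0,0.12]],
    [0.5,[0,0,-1],[0,0,0.18]],
    [0.5,[0,0,-1],[0,0,0.24]],
    [0.5,[0,0,-1],[0,0,0.3]],
    [0.5,[0,0,-1],[0,0,0.36]],
  ],
)

```text
time: 3.8
ee_pos: [0.5318, 0.1299, 0.0667]
tcp_rot: [179.9, 0.0, 124.3]
wrist_force: [-3.4, 1.2, 11.2]
opening: 0.0426
grasp_force: 5.4
```

step_arm(
  targets=[
    [0.5,[0,0,0],[0,0,0.09]],
    [0.5,[0,0,0],[0,0,0.18]],
    [0.5,[0,0,0],[0,0,0.27]],
    [0.5,[0,0,0],[0,0,0.36]],
    [0.5,[0,0,0],[0,0,0.45]],
    [0.5,[0,0,0],[0,0,0.54]],
    [0.5,[0,0,0],[0,0,0.62]],
    [0.5,[0,0,0],[0,0,0.69]],
  ],
)

```text
time: 4.6
ee_pos: [0.532, 0.1306, 0.0669]
tcp_rot: [179.8, 0.1, 163.9]
wrist_force: [-3.9, 3.4, 10.1]
opening: 0.0429
grasp_force: 5.0
```

step_arm(
  targets=[
    [0.5,[0,0,0],[0,0,0]],
    [0.5,[0,0,0],[0,0,0]],
    [0.5,[0,0,3],[0,0,0]],
    [0.5,[0,0,8],[0,0,0]],
    [0.5,[0,0,30],[0,0,0]],
    [0.5,[-20,-35,60],[0,0,0]],
    [0.5,[-20,-70,60],[0,0,0]],
    [0.5,[-20,-70,60],[0,0,0]],
  ],
)

```text
time: 5.4
ee_pos: [0.5115, 0.0568, 0.1266]
tcp_rot: [-180.0, 0.1, 163.5]
wrist_force: [0.2, 0.5, 0.1]
opening: 0.043
grasp_force: 0.0
```

```bash
python3 - <<'E'
from h import *
print(bot.get_obs()["ee_pos"])
a,_=snap("top");b,_=snap("side")
f=lambda i:cv2.resize(i,(400,400),interpolation=cv2.INTER_CUBIC)
cv2.imwrite("pics/c3.png",np.hstack([f(a[170:270,205:305]),f(b[205:305,325:425])]))
E
```

```text
[0.51152246 0.05680096 0.12657052]
```

View pics/c3.png

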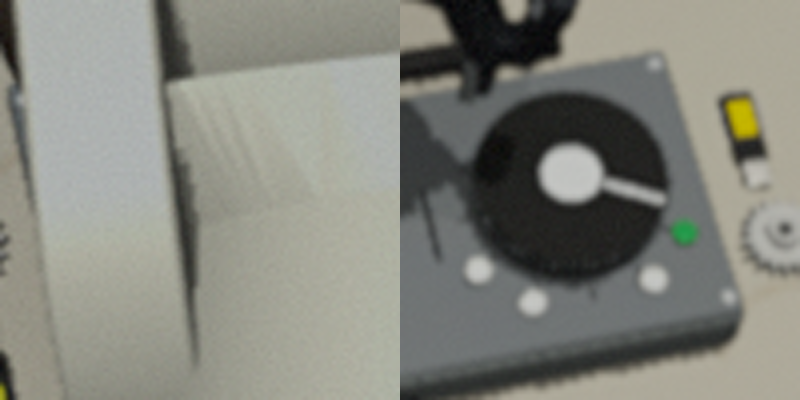

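In the side panel the hub is at (571,172), the pointer's outer end at (664,200) and the green stud at (685,232). I'll compute the angle at each point's height.

```bash
python3 - <<'E'
from h import *
s=lambda x,y:((x-400+.5)/4-.5+325,(y+.5)/4-.5+205)
h=atz("side",*s(571,172),.072);
for q in((664,200),(635,191),(607,183)):
    p=atz("side",*s(*q),.072);d=(p-h);print(p,np.linalg.norm(d),np.degrees(np.arctan2(d[1],d[0]))-14.06)
g=atz("side",*s(685,232),.049)-h;print(np.linalg.norm(g[:2]),np.degrees(np.arctan2(g[1],g[0]))-14.06)
E
```

```text
[0.54349628 0.17391789 0.072     ] 0.045108079833110916 59.20379893080752
[0.53932198 0.16050958 0.072     ] 0.031065985771920563 59.45527294537146
[0.53563993 0.14750667 0.072     ] 0.017553450525986246 58.936278466534105
0.05848707307424608 58.432771807933236
```

The pointer is in the 60° click, at the green stud. Now I'll close the fingers and move over the button.

step_arm(
  targets=[
    [0,[10,-15,0],[0,0,0]],
    [0,[25.7,-35,0],[0,0,0]],
    [0,[25.7,-35,0],[0,0,0]],
    [0,[25.7,-35,0],[0,0,0]],
    [0,[25.7,-35,0],[0,0,0]],
    [0,[25.7,-35,-15],[0,0,0]],
    [0,[25.7,-35,-30],[0,0,0]],
    [0,[25.7,-35,-30],[0,0,0]],
  ],
)

```text
time: 6.3
ee_pos: [0.5353, 0.0249, 0.092]
tcp_rot: [-179.9, -0.2, 163.7]
wrist_force: [0.5, -0.2, -0.8]
opening: -0.0
grasp_force: 0.0
```

step_arm(
  targets=[
    [0,[0,0,-10],[0,0,0]],
    [0,[0,0,-18],[0,0,0]],
    [0,[0,0,-22],[0,0,0]],
    [0,[0,0,-22],[0,0,0]],
    [0,[0,0,-22],[0,0,0]],
  ],
)

```text
time: 6.8
ee_pos: [0.5372, 0.0246, 0.0735]
tcp_rot: [180.0, 0.0, 163.7]
wrist_force: [-0.2, -0.0, 1.2]
opening: -0.0
grasp_force: 0.0
```

step_arm(
  targets=[
    [0,[0,0,-2],[0,0,0]],
    [0,[0,0,-4],[0,0,0]],
    [0,[0,0,-6],[0,0,0]],
    [0,[0,0,-7],[0,0,0]],
    [0,[0,0,-7],[0,0,0]],
  ],
)

```text
time: 7.3
ee_pos: [0.5371, 0.0246, 0.0663]
tcp_rot: [180.0, 0.0, 163.7]
wrist_force: [-0.3, -0.1, 1.6]
opening: 0.0001
grasp_force: 0.9
```

step_arm(
  targets=[
    [0,[0,0,-2],[0,0,0]],
    [0,[0,0,-4],[0,0,0]],
    [0,[0,0,-5.5],[0,0,0]],
    [0,[0,0,-6.5],[0,0,0]],
    [0,[0,0,-7],[0,0,0]],
    [0,[0,0,-7],[0,0,0]],
    [0,[0,0,-7],[0,0,0]],
  ],
)

```text
time: 8.0
ee_pos: [0.5373, 0.0246, 0.0609]
tcp_rot: [180.0, 0.1, 163.7]
wrist_force: [-4.0, -0.2, 15.0]
opening: 0.0001
grasp_force: 7.6
```

The fingertips are at 60.9 mm with 15 N, so the button is fully down. Now I'll lift off and move clear.

step_arm(
  targets=[
    [0,[0,0,0],[0,0,0]],
    [0,[0,0,5],[0,0,0]],
    [0,[0,0,20],[0,0,0]],
    [0,[0,0,60],[0,0,0]],
    [0,[-30,-30,100],[0,0,0]],
    [0,[-60,-60,110],[0,0,0]],
    [0,[-90,-90,110],[0,0,0]],
    [0,[-110,-120,110],[0,0,0]],
  ],
)

```text
time: 8.8
ee_pos: [0.4256, -0.0962, 0.1707]
tcp_rot: [180.0, 0.1, 163.7]
wrist_force: [0.9, -0.6, -0.3]
opening: -0.0
grasp_force: 0.0
```

step_arm(
  targets=[
    [0,[-20,-40,0],[0,0,0]],
    [0,[-20,-80,0],[0,0,0]],
    [0,[-20,-80,0],[0,0,0]],
    [0,[-20,-80,0],[0,0,0]],
    [0,[-20,-80,0],[0,0,0]],
  ],
)

```text
time: 9.3
ee_pos: [0.4071, -0.1749, 0.1695]
tcp_rot: [180.0, -0.0, 163.7]
wrist_force: [-0.2, 0.1, -0.4]
opening: 0.0002
grasp_force: 0.0
```

```bash
python3 - <<'E'
from h import *
b,_=snap("side");a,_=snap("top")
f=lambda i:cv2.resize(i,(400,400),interpolation=cv2.INTER_CUBIC)
cv2.imwrite("pics/c4.png",np.hstack([f(a[140:300,200:360]),f(b[180:340,270:430])]))
E
```

```text
(no output)
```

View pics/c4.png

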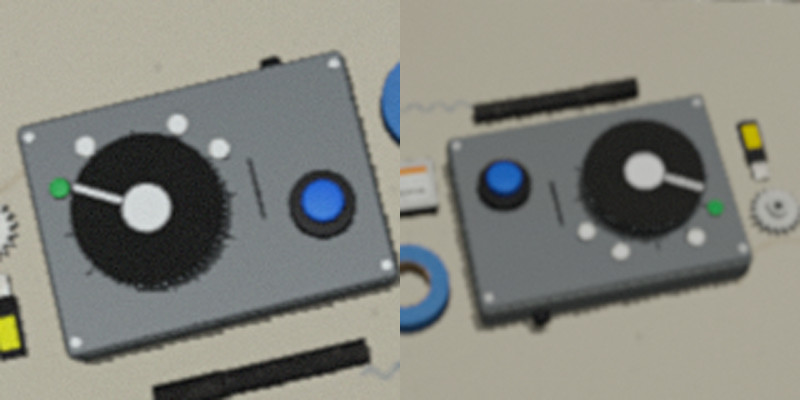

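In the top panel the pointer runs from the hub at (146,208) towards the green stud at (60,188), and the button at (322,200) is out. The bystanders in view are where they were, so I'm handing in.

```bash
python3 -c "
from h import *
print(bot.job_done())"
```

```text
the job is handed in; nothing more can be done
None
```

I turned the dial to the green marker, where it sits in its click, then pressed the blue start button fully (15 N, about 6 mm) and let it come out, and handed the job in at about 9.4 s; the hand-in gave no verdict.

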